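# Seat the collimator barrel in the photometer's V-block and hold it down

## Robot

A 6-joint arm with a two-finger parallel gripper is mounted at the origin on the work surface. World frame = base frame: x ahead of the robot, y to its left, z up, the work surface at z = 0. Lengths are in m, angles in rad, forces in N, time in s.
With the tool pointing down it reaches from about 0.225 to 0.875 m from the base axis. Payload 3.4 kg.
Tool frame: the origin (TCP) lies midway between the tips of the shut fingers; the grasp point (between the pads) lies 19 mm behind it; z points along the fingers, y is the line along which they close (so a half turn about z gives the same grasp; the last joint's range is limited). The gripper opens to 85 mm and grips with 20 to 120 N. Pads are 22 mm wide; open, the fingers measure 114 mm over their backs; the gripper's body (76 mm by 85 mm) begins 54 mm behind the grasp point. The pads swing forward as they close: fully open they stand 13 mm farther back than shut.
Start: joints at [-1.361, 0.276, 1.505, -0, 1.361, -0.121], TCP at [0.187, -0.544, 0.231] pointing down, gripper open.
Joint ranges: [-2.89, 2.89], [-0.75, 2.08], [0.22, 2.7], [-1.18, 4.32], [0.11, 2.71], [-2.7, 2.7]. Speed limits (rad/s): [2.57, 2.57, 3.14, 3.14, 3.14, 3.14].

## Interface

Orientations are given as a unit quaternion [x, y, z, w].
In Python, from station import telemetry, cams, finish_job gives the robot as it stands. The module is installed in compiled form; this text tells all that it offers.
- The arm moves only by the tool servo_tool, never from a script. Its argument "moves" is one flat list of numbers, 7 for each row, row after row: the finger opening in cm, from 0 to 8.54, then the shift along the tool's x, y, z in cm, then the turn, a rotation vector about the tool's x, y, z in degrees. A call has 1 to 5 rows; each row is the pose to reach, as a shift and turn from the pose commanded when the call began, along the tool's axes at that moment; what a row does not reach only later rows make up. A row lasts 1/10 s, in which the tool goes at most 50 mm and 8.59 degrees, less where a joint would pass 70% of its speed; a pose out of reach is approached as far as the arm can. A call with a gripper value outside its range is refused whole. The fingers move at their own pace and stop on an object; the grip force is fixed at half the most. Time passes only in rows, so rows that repeat a pose let the fingers close. It gives the time, the measured TCP pose, the force, the opening and the grip force at its end, in the units of the state.
- telemetry.get_obs(): the state, without advancing time (a new reading comes with each control period).
- cams.snapshot(name): name is "side" or "top"; returns the picture (384x512x3 uint8, blue, green, red); there is no depth.
- cams.get_calibration(name): a dict with "mtx" (3x3 intrinsics, pixels), "k1" (the pictures are not rectified: a ray, as slopes to the right and down, at radius r is drawn at 1 + k1 r^2 times it, then the intrinsics apply), "R" (3x3) and "t" (3): a world point X has camera coordinates R X + t. Camera axes: x right, y down, z forward; pixel columns grow to the right and rows downward; lengths in m; the calibration is good to about 2 mm. A picture is of the moment at which its call begins. get_calibration takes no time and is no camera call.
- finish_job(): hands the job in; it is judged then, once.
Trained networks look in the newest picture that a camera, given by its name, has taken for a name from the list of things; names that differ only in an ending like _2 or _b are one class to them, and where a whole thing is asked for, a point or a joint stands for the part that bears it (a point fixed in the world has none). Each returns a list of dicts, best first, with "conf" (0 to 1); they miss things now and then, are a little off and sometimes report something else, mostly with a low value. They report only what shows in the picture. A call takes as long as a camera call. They do not tell look-alikes from the thing itself.
- cams.recognise(camera, thing): "position" ([x, y, z] in m, in the coordinates of the camera as it stood for that picture, good to about 4 mm: the middle of the surface that is visible of it).
- cams.trace(camera, thing): "region" (384x512 bool, what is visible of it).
The state is a dict: "clock": time; "q": joint angles; "qvel": joint speeds; "tau": joint torques, N m; "position": TCP position; "tcp_rot": TCP orientation; "contact_force": force on the tool from outside, world axes, zero at the start; "moment": the same for the moment, N m; "finger_gap": finger opening in m; "gripper_force": force on a finger pad.
Only numpy, scipy, OpenCV 4.12 (cv2) and the standard library are available. Lean on these libraries where they do the work, as an engineer would, in place of code of your own. Each camera call takes 0.05 s, during which the arm holds its last target. There are 200 camera calls.

## Task

Pick the lens barrel out of the parts tray and lay it in the V-block of the optical bench, centred along the block, with its lens end facing the glass cell. Press it down gently, with about 10 N, so that it beds on both faces of the V, and finish while still holding it pressed down there, ready for the clamp strap. Leave the other parts and everything else on the bench where they are.

Things in the scene. Friction and masses are not known exactly. Their poses are not given: they have to be found in the camera images.
- barrel: the lens barrel: aluminium cylinder, 36 mm diameter, 76 mm long, a glass lens in one end, a narrower steel stub (20 mm diameter, 16 mm long) on the other; 130 to 210 g. Lies on its side in the tray, axis 18 mm above the tray's inner floor, in one of three places. Origin: on the axis, halfway along the 36 mm cylinder. x: along the cylinder, out of the lens end (stub at -x)
- lens_face (a point): centre of the barrel's lens end, on its axis, 38 mm from barrel
- bench: optical bench, fixed: dark metal plate 365 x 100 x 12 mm with, in a row, the V-block (at its free end), a glass cell with white caps of 36 mm diameter (the first begins 70 mm from the V-block's centre; steel nipples up to 98 mm high) and a grey box 86 mm high. Origin: underside, under the middle of the V-block. x: along the V, from the V-block to the cell; z up
- v_axis (a point): middle of a seated barrel: over the V-block's centre, 60 mm above the table, axes as bench. Aluminium V-block, 50 mm long (x), 48 mm wide (y), smooth 90 degree V along x; its flat top is 10 mm below this point (keep fingertips above it); a 12 mm slot crosses it at mid-length. Rigid: 10 N builds up within 1 mm. Off-centre, it rests on one face, with a side force; let loose, it slides home
- flank_left: the V face on the +y side of bench (two stretches with the slot between). Origin: middle of its contact line, 12.7 mm to the side of and 12.7 mm below v_axis; axes as bench
- flank_right: the same on the -y side
- tray: grey plastic parts tray, fixed, 190 x 340 mm (x, y), walls 28 mm high and 3 mm thick, inner floor 3 mm above the table. Origin: centre of its underside. The barrel and two other long parts lie at about y = -98, 0 and +98 mm, roughly along x, each with room for a finger on both sides
- spacer: bystander in the tray: bare aluminium spacer tube, also 36 mm in diameter but only 44 mm long, no stub and no lens, lying on its side; origin on its axis, at mid-length, x along it
- union: bystander in the tray: steel tube union, three hexagons in line, about 25 mm thick and 60 mm long with a thin tail; origin at its centre, x along it
- washer: bystander in the tray: flat steel washer, 34 mm across, 5 mm high; origin at its underside
- jam_nut: bystander in the tray: brass hexagon nut, 27 mm across, 8 mm high; origin at its underside
- strap: bystander: the clamp strap, a U-shaped steel bridge, 84 x 90 mm, 11 mm high as it lies on its side on the table behind the bench; origin at its underside, mid-length
- driver: bystander: screwdriver 170 mm long lying behind the tray; origin at its underside
- solvent: bystander: brown glass bottle, 60 mm in diameter, 130 mm high; origin at its underside
- beaker: bystander: glass beaker, 68 mm in diameter, 85 mm high; origin at its underside
Things that resemble listed ones, but are neither listed nor needed, are in the scene too. Leave any blue or turquoise look-alike of the barrel alone.

How it is judged:
On the way:
1. the barrel is lifted clear of the tray in the gripper (z of barrel in the frame of tray above 0.06 m and contact force between the fingers and barrel above 1 N and contact force between barrel and tray below 0.05 N), for 0.2 s.
At the end, for the whole second after the job is handed in: The barrel lies in the V (axis within 1.5 mm and 2 degrees of the V's), centred within 8 mm, lens end towards the cell, and the fingers still press it down: 2 to 25 N on each face of the V, 6 N or more in all, at rest (angle between the x axis of barrel and the x axis of v_axis, either way round below 0.035 rad and x of lens_face in the frame of v_axis between 0.03 and 0.046 m and y of barrel in the frame of v_axis between -0.0015 and 0.0015 m and z of barrel in the frame of v_axis between -0.002 and 0.0015 m and contact force between barrel and flank_left between 2 and 25 N and contact force between barrel and flank_right between 2 and 25 N and contact force between barrel and bench above 6 N and contact force between the fingers and barrel above 3 N and linear speed of barrel below 0.01 m/s); the arm keeps its last pose, push and grip.
It fails at once if the barrel is rammed or dropped onto the bench or tray (over 60 N) (contact force between barrel and bench above 60 N or contact force between barrel and tray above 60 N).
It fails at once if another part or thing on the bench is shifted by more than 30 mm (distance of any of spacer, union, washer, jam_nut, strap, driver, solvent, beaker from where it was at the start of the episode above 0.03 m).
It also fails if it takes over 43 s, if anything falls off the work surface, if the arm or the gripper's body presses on something with over 40 N, if the wrist force passes 120 N, or if a joint passes its speed limit or range.

## Working session

There is one attempt and no reset: what is moved stays moved. The work goes in short steps, Python scripts to look and compute and a tool call to move; the robot and the scene stay as the last step left them, time stands still between calls to the robot, and variables do not carry over. Pictures are saved under pics/ and viewed, at most 10 in all, crops included, and the job is handed in when it is done.

Besides the shell and the picture viewer there is one more tool, called as a command line: name --argument value ..., lists and objects as JSON in quotes. servo_tool: Moves the arm, as the interface text tells. Its arguments: {"type":"object","properties":{"moves":{"type":"array"}},"required":["moves"]}

```bash
mkdir -p pics
cat > h.py <<'E'
import numpy as np, cv2
from station import telemetry, cams, finish_job
from scipy.spatial.transform import Rotation as Ro
def cal(c):
    k=cams.get_calibration(c); return np.array(k["mtx"]),k["k1"],np.array(k["R"]),np.array(k["t"]).ravel()
def w(c,p):
    M,k,R,t=cal(c); return R.T@(np.array(p)-t)
def plane(c,uv,z):
    M,k,R,t=cal(c); d=(np.linalg.inv(M)@[uv[0],uv[1],1])[:2]
    s=d.copy()
    for _ in range(30): s=d/(1+k*(s@s))
    r=R.T@[s[0],s[1],1]; o=-R.T@t
    return o+r*(z-o[2])/r[2]
def proj(c,X):
    M,k,R,t=cal(c); p=R@np.array(X)+t; s=p[:2]/p[2]; s=s*(1+k*(s@s)); return (M@[s[0],s[1],1])[:2]
E
python3 - <<'E'
from h import *
for c in ("top","side"):
    im=cams.snapshot(c); cv2.imwrite(f"pics/{c}0.png",im)
    print(c,-cal(c)[2].T@cal(c)[3])
    for n in ("barrel","lens_face","spacer","union","tray","bench","flank_left","flank_right"):
        try:
            for d in cams.recognise(c,n)[:3]:
                p=w(c,d["position"]); print(n,round(d["conf"],2),p.round(4),proj(c,p).round())
        except Exception as e: print(n,e)
o=telemetry.get_obs(); print(o["clock"],o["position"],o["tcp_rot"],o["contact_force"],o["finger_gap"])
E
```

```text
top [0.44428801 0.11026423 0.95387498]
barrel 0.79 [0.2903 0.2916 0.0333] [186. 292.]
barrel 0.73 [0.3517 0.4569 0.0289] [124. 267.]
barrel 0.67 [0.3484 0.1633 0.0305] [236. 270.]
lens_face 0.95 [0.3543 0.4502 0.029 ] [127. 266.]
lens_face 0.65 [0.5377 0.2137 0.0363] [217. 197.]
lens_face 0.58 [0.3477 0.1608 0.0327] [237. 270.]
spacer 0.75 [0.5291 0.1305 0.0386] [249. 200.]
union 0.5 [0.5801 0.3159 0.0216] [180. 181.]
tray 0.89 [5.421e-01 2.199e-01 2.000e-04] [216. 196.]
bench 0.78 [ 0.5053 -0.2691  0.0079] [397. 211.]
flank_left 0.61 [ 0.551  -0.1461  0.0444] [355. 192.]
flank_right 0.48 [ 0.5185 -0.1431  0.0484] [355. 204.]
flank_right 0.43 [ 0.7712 -0.0411  0.0212] [312. 113.]
side [-0.13944503  0.74725676  0.82869321]
barrel 0.83 [0.2854 0.3016 0.0277] [273. 292.]
barrel 0.67 [0.3453 0.4595 0.0355] [201. 317.]
barrel 0.63 [0.5302 0.2211 0.0336] [227. 220.]
lens_face 0.93 [0.5304 0.2233 0.0336] [227. 220.]
lens_face 0.8 [0.3395 0.1706 0.0292] [294. 249.]
lens_face 0.77 [0.3391 0.4623 0.0332] [202. 320.]
spacer 0.51 [0.5256 0.1331 0.0357] [253. 204.]
union 0.84 [0.5753 0.3171 0.0165] [189. 235.]
tray 0.77 [0.543  0.2402 0.0047] [220. 229.]
bench 0.57 [ 0.5003 -0.248   0.0151] [345. 156.]
bench 0.39 [0.5329 0.2169 0.0351] [228. 218.]
flank_left 0.65 [ 0.5519 -0.1457  0.0457] [312. 155.]
0.9 [ 0.18674708 -0.54385223  0.23134439] [ 9.86352561e-01  1.64646965e-01 -6.78934731e-06  5.41676529e-05] [-0.24527035  0.20971955  0.19016319] 0.08528986355530388
```

View pics/top0.png

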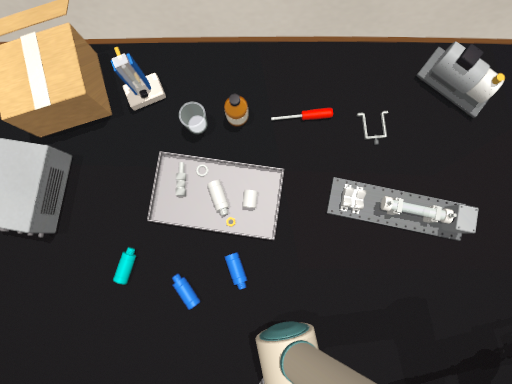

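View pics/side0.png

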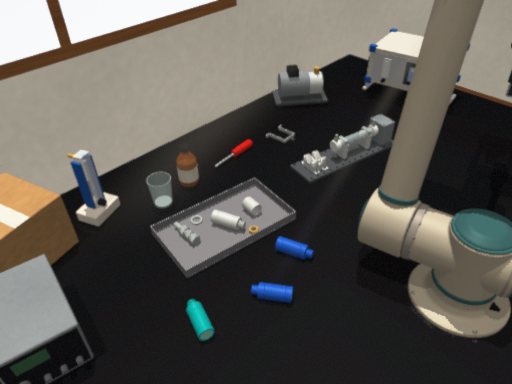

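Candidates for the barrel in the top picture: the white part in the tray (218,195), spacer (250,199), blue look-alikes (186,292) and (236,270), turquoise (124,266). I choose (218,195): it is in the tray, has a stub, and is neither blue nor turquoise. Next I check that in a close crop and trace the axes.

Run:
```python
from h import *
ims={c:cams.snapshot(c) for c in ("top","side")}
def cr(c,u,v,s=30,z=300): return cv2.resize(ims[c][v-s:v+s,u-s:u+s],(z,z),interpolation=cv2.INTER_CUBIC)
cv2.imwrite("pics/crop.png",np.vstack([np.hstack([cr("top",218,196),cr("top",354,198)]),np.hstack([cr("side",228,219),cr("side",314,160)])]))
for c in ims:
  for n,z in (("barrel",.021),("bench",.012),("tray",.02)):
    for d in cams.trace(c,n)[:5]:
        m=d["region"]; v,u=np.nonzero(m)
        (cx,cy),(a,b),an=cv2.minAreaRect(np.c_[u,v].astype(np.float32))
        box=cv2.boxPoints(((cx,cy),(a,b),an))
        print(c,n,round(d["conf"],2),m.sum(),np.round([u.mean(),v.mean(),a,b,an],1), plane(c,(u.mean(),v.mean()),z).round(4), [plane(c,p,z)[:2].round(4).tolist() for p in box] if c=="top" else "")
        if n=="barrel" and 215<u.mean()<232 and v.mean()<225: np.save(f"b_{c}.npy",m)
        if n=="bench": np.save(f"bench_{c}.npy",m)
```

```text
top barrel 0.83 443 [185.1 291.4  35.5  13.9  56.3] [0.2908 0.2954 0.021 ] [[0.3208, 0.3389], [0.3411, 0.3089], [0.2662, 0.2554], [0.2462, 0.2851]]
top barrel 0.74 429 [235.8 269.9  35.5  13.4  69.8] [0.3475 0.1637 0.021 ] [[0.3817, 0.1951], [0.3941, 0.1621], [0.3089, 0.1293], [0.2967, 0.162]]
top barrel 0.63 511 [125.  265.7  15.9  37.2  15.9] [0.3544 0.4574 0.021 ] [[0.3145, 0.4898], [0.4085, 0.4665], [0.3976, 0.4245], [0.304, 0.4482]]
top barrel 0.62 437 [218.1 196.5  35.1  13.6  71.6] [0.5399 0.2133 0.021 ] [[0.5765, 0.2458], [0.5883, 0.2111], [0.4989, 0.18], [0.4872, 0.2142]]
top barrel 0.58 649 [193.2 117.2  32.   25.   76. ] [0.7597 0.2865 0.021 ] [[0.7934, 0.3337], [0.8107, 0.2664], [0.7215, 0.2426], [0.7044, 0.309]]
top bench 0.96 5490 [400.6 209.  151.3  38.4  12.1] [ 0.5095 -0.2759  0.012 ] [[0.4985, -0.0713], [0.6003, -0.0949], [0.516, -0.4949], [0.4155, -0.4662]]
top tray 0.97 7975 [216.2 194.8 127.4  72.8   9.1] [0.5445 0.2185 0.02  ] [[0.4749, 0.4025], [0.6715, 0.379], [0.6165, 0.0351], [0.4245, 0.0662]]
side barrel 0.92 451 [226.6 220.1  35.   14.3  15.9] [0.5421 0.2144 0.021 ] 
side barrel 0.89 601 [272.4 291.9  41.3  16.    7.1] [0.2911 0.2984 0.021 ] 
side barrel 0.79 518 [292.6 248.   38.3  14.9  18.4] [0.3487 0.1665 0.021 ] 
side barrel 0.63 663 [199.4 320.6  41.7  17.6  66. ] [0.3492 0.4619 0.021 ] 
side bench 0.71 3017 [346.4 150.2  34.9 113.1  63.4] [ 0.5193 -0.2836  0.012 ] 
side tray 0.89 5964 [221.1 227.2  61.7 136.   63.4] [0.533  0.2419 0.02  ] 
side tray 0.63 93 [196.3 219.9   9.9  10.6  45. ] [0.6019 0.2703 0.02  ]
```

View pics/crop.png

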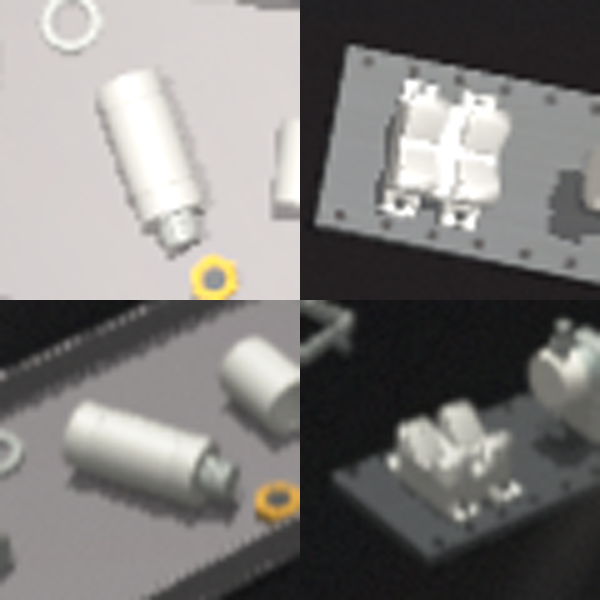

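Crop confirms it: white cylinder, stub at lower right (top ≈ (224,212)), lens end upper left (≈ (213,181)), with the brass nut just past the stub. The bare short tube at the right is the spacer. V-block centre is at top ≈ (353,198). Next I fit silhouettes for accurate poses.

```bash
cat > fit.py <<'E'
from h import *
from scipy.optimize import minimize
def hull(c,P):
    m=np.zeros((384*4,512*4),np.uint8)
    cv2.fillConvexPoly(m,cv2.convexHull((np.array([proj(c,p) for p in P])*4+1.5).round().astype(np.int32)),1); return m>0
a=np.linspace(0,2*np.pi,24,endpoint=False)
def cyl(x0,x1,r): return [np.array([x,r*np.cos(t),r*np.sin(t)]) for x in (x0,x1) for t in a]
BAR=[cyl(-.038,.038,.018),cyl(-.054,-.038,.010)]
BENCH=[[np.array([x,y,z]) for x in (0,.365) for y in (-.05,.05) for z in (0,.012)]]
def place(P,p,z): return [Ro.from_euler('z',p[2]).apply(np.array(q))+[p[0],p[1],z] for q in P]
def fit(parts,p0,z,masks):
    big={c:cv2.resize(m.astype(np.uint8),None,fx=4,fy=4,interpolation=cv2.INTER_NEAREST)>0 for c,m in masks.items()}
    def cost(p):
        s=0
        for c,m in big.items():
            r=np.any([hull(c,q) for q in place(parts,p,z)],axis=0); s+=1-(r&m).sum()/(r|m).sum()
        return s
    b=minimize(cost,p0,method='Nelder-Mead',options=dict(initial_simplex=np.array(p0)+np.array([[0,0,0],[.008,0,0],[0,.008,0],[0,0,.15]]),xatol=1e-4,fatol=1e-4,maxiter=150))
    return b.x,b.fun
E
python3 - <<'E'
from fit import *
B={c:np.load(f"b_{c}.npy") for c in("top","side")}
for s in (B,{"top":B["top"]},{"side":B["side"]}):
    x,f=fit(BAR,[.542,.214,.33],.021,s); print("barrel",x[:2].round(4),np.degrees(x[2]).round(1),round(f,3))
m=np.load("bench_top.npy")
x,f=fit(BENCH,[.549,-.083,-1.78],0,{"top":m}); print("bench end",x[:2].round(4),np.degrees(x[2]).round(2),round(f,3))
# V-block: recognition averages
ang=x[2]; R=Ro.from_euler('z',ang).as_matrix()
for n in("flank_left","flank_right"):
  for c in("top","side"):
    cams.snapshot(c)
    for d in cams.recognise(c,n)[:2]:
      p=w(c,d["position"]); print(n,c,round(d["conf"],2),p.round(4),"rel to plate end",(R.T@(p-[x[0],x[1],0])).round(4))
    for d in cams.trace(c,n)[:2]:
      v,u=np.nonzero(d["region"]); p=plane(c,(u.mean(),v.mean()),.0473); print(" trace",c,len(u),p.round(4),(R.T@(p-[x[0],x[1],0])).round(4))
# rectified bench view: 0.5mm/px on z=.05 plane, 120 x 100 mm
im=cams.snapshot("top")
def rect(z):
    g=np.array([[proj("top",R@[i*.0005,.05-j*.0005,0]+[x[0],x[1],z]) for i in range(240)] for j in range(200)],np.float32)
    return cv2.resize(cv2.remap(im,g[...,0],g[...,1],cv2.INTER_CUBIC),(480,400))
cv2.imwrite("pics/rect.png",(rect(.05)*0.75).astype(np.uint8))
E
```

```text
Traceback (most recent call last):
  File "fit.py", line 18, in fit
    b=minimize(cost,p0,method='Nelder-Mead',options=dict(initial_simplex=np.array(p0)+np.array([[0,0,0],[.008,0,0],[0,.008,0],[0,0,.15]]),xatol=1e-4,fatol=1e-4,maxiter=150))
  File "fit.py", line 16, in cost
    r=np.any([hull(c,q) for q in place(parts,p,z)],axis=0); s+=1-(r&m).sum()/(r|m).sum()
              ~~~~^^^^^
  File "fit.py", line 5, in hull
    cv2.fillConvexPoly(m,cv2.convexHull((np.array([proj(c,p) for p in P])*4+1.5).round().astype(np.int32)),1); return m>0
                                                   ~~~~^^^^^
  File "h.py", line 15, in proj
    M,k,R,t=cal(c); p=R@np.array(X)+t; s=p[:2]/p[2]; s=s*(1+k*(s@s)); return (M@[s[0],s[1],1])[:2]
            ~~~^^^
  File "h.py", line 5, in cal
    k=cams.get_calibration(c); return np.array(k["mtx"]),k["k1"],np.array(k["R"]),np.array(k["t"]).ravel()
ValueError: time passes only in moves, steps and waits
```

```bash
sed -i 's/^def cal/import functools\n@functools.cache\ndef cal/' h.py
python3 - <<'E'
from fit import *
B={c:np.load(f"b_{c}.npy") for c in("top","side")}
for s in (B,{"top":B["top"]},{"side":B["side"]}):
    x,f=fit(BAR,[.542,.214,.33],.021,s); print("barrel",x[:2].round(4),np.degrees(x[2]).round(1),round(f,3))
m=np.load("bench_top.npy")
x,f=fit(BENCH,[.549,-.083,-1.78],0,{"top":m}); print("bench end",x[:2].round(4),np.degrees(x[2]).round(2),round(f,3))
ang=x[2]; R=Ro.from_euler('z',ang).as_matrix()
for n in("flank_left","flank_right"):
  for c in("top","side"):
    cams.snapshot(c)
    for d in cams.recognise(c,n)[:2]:
      p=w(c,d["position"]); print(n,c,round(d["conf"],2),p.round(4),"rel to plate end",(R.T@(p-[x[0],x[1],0])).round(4))
    for d in cams.trace(c,n)[:2]:
      v,u=np.nonzero(d["region"]); p=plane(c,(u.mean(),v.mean()),.0473); print(" trace",c,len(u),p.round(4),(R.T@(p-[x[0],x[1],0])).round(4))
im=cams.snapshot("top")
def rect(z):
    g=np.array([[proj("top",R@[i*.0005,.05-j*.0005,0]+[x[0],x[1],z]) for i in range(240)] for j in range(200)],np.float32)
    return cv2.resize(cv2.remap(im,g[...,0],g[...,1],cv2.INTER_CUBIC),(480,400))
cv2.imwrite("pics/rect.png",(rect(.05)*0.75).astype(np.uint8))
print(telemetry.get_obs()["clock"])
E
```

```text
barrel [0.5446 0.2151] 20.6 0.145
barrel [0.5439 0.2148] 19.3 0.067
barrel [0.5454 0.2152] 21.2 0.074
bench end [ 0.5479 -0.0878] -101.54 0.083
flank_left top 0.46 [ 0.5495 -0.1463  0.0462] rel to plate end [0.057  0.0133 0.0462]
flank_left top 0.44 [0.5319 0.1319 0.0359] rel to plate end [-0.212  -0.0597  0.0359]
 trace top 181 [ 0.5503 -0.1435  0.0473] [0.0541 0.0134 0.0473]
flank_left side 0.69 [ 0.5507 -0.1491  0.0443] rel to plate end [0.0595 0.015  0.0443]
flank_left side 0.37 [0.5304 0.2156 0.032 ] rel to plate end [-0.2937 -0.0779  0.032 ]
 trace side 703 [0.7799 0.1617 0.0473] [-0.2909  0.1774  0.0473]
flank_right top 0.63 [ 0.5199 -0.1422  0.0494] rel to plate end [ 0.0589 -0.0166  0.0494]
flank_right side 0.52 [ 0.523  -0.1395  0.0455] rel to plate end [ 0.0557 -0.0141  0.0455]
 trace side 111 [ 0.5157 -0.1319  0.0473] [ 0.0497 -0.0227  0.0473]
1.95
```

View pics/rect.png

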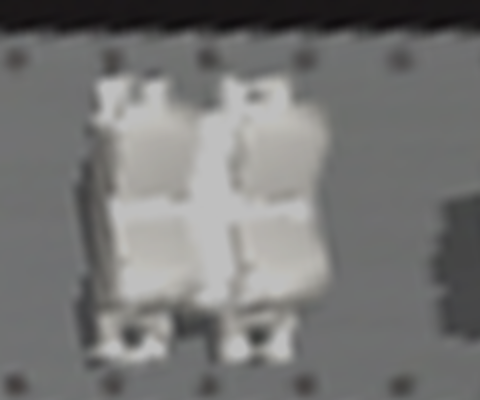

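```bash
cat > plan.py <<'E'
from h import *
def down(yaw): a=np.radians(yaw)/2; return Ro.from_quat([np.cos(a),np.sin(a),0,0])
def plan(wps,start=None):
    o=telemetry.get_obs(); p,r=(np.array(o["position"]),Ro.from_quat(o["tcp_rot"])) if start is None else start
    for (x,y,z,yaw) in wps:
        q=np.array([x,y,z]); t=down(yaw); d=r.inv()
        print("->",(x,y,z,yaw)," shift cm",(d.apply(q-p)*100).round(2)," turn deg",np.degrees((d*t).as_rotvec()).round(1)); p,r=q,t
E
python3 - <<'E'
from plan import *
s=np.array([.187,-.544,.231,18.95]); e=np.array([.5446,.215,.16,200])
plan([tuple((s+(e-s)*k/5).round(4)) for k in range(1,6)])
E
```

```text
-> (np.float64(0.2585), np.float64(-0.3922), np.float64(0.2168), np.float64(55.16))  shift cm [ 11.71 -12.01   1.45]  turn deg [  0.    0.  -36.2]
-> (np.float64(0.33), np.float64(-0.2404), np.float64(0.2026), np.float64(91.37))  shift cm [16.54 -2.8   1.42]  turn deg [  0.    0.  -36.2]
-> (np.float64(0.4016), np.float64(-0.0886), np.float64(0.1884), np.float64(127.58))  shift cm [15.    7.52  1.42]  turn deg [  0.    0.  -36.2]
-> (np.float64(0.4731), np.float64(0.0632), np.float64(0.1742), np.float64(163.79))  shift cm [ 7.67 14.92  1.42]  turn deg [  0.    0.  -36.2]
-> (np.float64(0.5446), np.float64(0.215), np.float64(0.16), np.float64(200.0))  shift cm [-2.63 16.57  1.42]  turn deg [  0.    0.  -36.2]
```

servo_tool --moves '[7,2.3,-2.4,0.3,0,0,-7.2,7,4.7,-4.8,0.6,0,0,-14.5,7,7.0,-7.2,0.9,0,0,-21.7,7,9.4,-9.6,1.2,0,0,-29,7,11.7,-12.0,1.5,0,0,-36.2]'

```text
clock: 2.45
position: [0.2589, -0.3911, 0.2163]
tcp_rot: [0.885, 0.465, 0.0, 0.0]
contact_force: [-0.2, 0.4, 0.1]
finger_gap: 0.0698
gripper_force: 0.0
```

servo_tool --moves '[7,3.3,-0.6,0.3,0,0,-7.2,7,6.6,-1.1,0.6,0,0,-14.5,7,9.9,-1.7,0.8,0,0,-21.7,7,13.2,-2.2,1.1,0,0,-29,7,16.5,-2.8,1.4,0,0,-36.2]'

```text
clock: 2.95
position: [0.3303, -0.2398, 0.2024]
tcp_rot: [0.697, 0.717, 0.0, 0.001]
contact_force: [0.4, -0.2, -0.1]
finger_gap: 0.07
gripper_force: 0.0
```

servo_tool --moves '[7,3.0,1.5,0.3,0,0,-7.2,7,6.0,3.0,0.6,0,0,-14.5,7,9.0,4.5,0.8,0,0,-21.7,7,12.0,6.0,1.1,0,0,-29,7,15.0,7.5,1.4,0,0,-36.2]'

```text
clock: 3.45
position: [0.4017, -0.088, 0.1885]
tcp_rot: [0.44, 0.898, -0.0, 0.001]
contact_force: [0.9, -0.4, -0.3]
finger_gap: 0.0701
gripper_force: 0.0
```

servo_tool --moves '[7,1.5,3.0,0.3,0,0,-7.2,7,3.1,6.0,0.6,0,0,-14.5,7,4.6,8.9,0.8,0,0,-21.7,7,6.1,11.9,1.1,0,0,-29,7,7.7,14.9,1.4,0,0,-36.2]'

```text
clock: 3.95
position: [0.473, 0.064, 0.1744]
tcp_rot: [0.139, 0.99, -0.0, 0.0]
contact_force: [-0.3, -1.0, 1.5]
finger_gap: 0.0697
gripper_force: 0.0
```

servo_tool --moves '[7,-0.6,4.0,0.3,0,0,-8.2,7,-1.2,8.0,0.6,0,0,-16.4,7,-1.9,12.0,0.9,0,0,-24.6,7,-2.4,15.2,1.2,0,0,-32,7,-2.6,16.6,1.4,0,0,-36.2]'

```text
clock: 4.45
position: [0.545, 0.2176, 0.1599]
tcp_rot: [-0.176, 0.984, 0.0, 0.001]
contact_force: [-0.0, -0.8, 0.3]
finger_gap: 0.0703
gripper_force: 0.0
```

Run:
```python
from plan import *
plan([(.5446,.215,.012,200)]); print(telemetry.get_obs()["q"])
m=cv2.resize(cams.snapshot("side")[150:270,150:310],(800,600),interpolation=cv2.INTER_CUBIC); cv2.imwrite("pics/above.png",m)
```

```text
-> (0.5446, 0.215, 0.012, 200)  shift cm [ 0.15 -0.24 14.79]  turn deg [0.  0.1 0.3]
[ 2.60898714e-01  3.40178653e-01  1.59372733e+00  8.32576197e-04
  1.20645023e+00 -1.66455441e+00]
```

View pics/above.png

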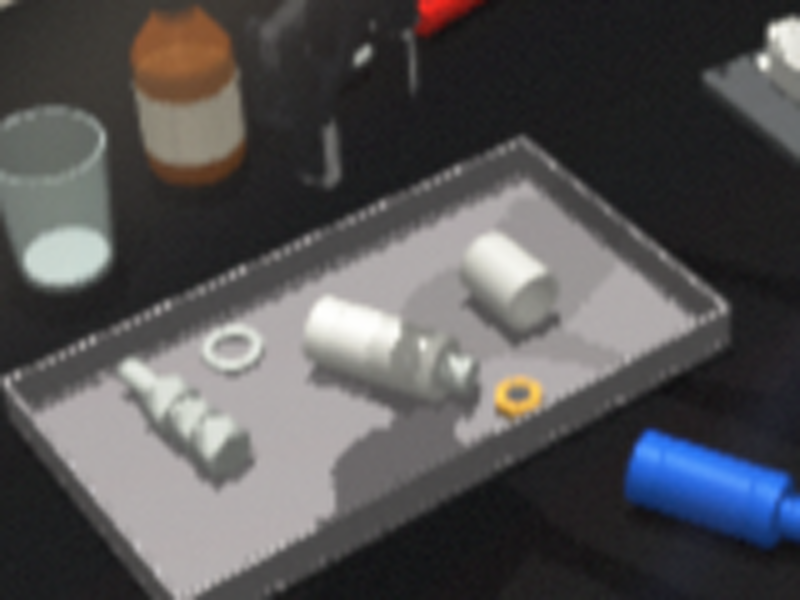

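The picture shows the gripper at crop (340,100), above and aligned with the barrel (crop (385,345)). The neighbours are clear of the finger lanes.

servo_tool --moves '[7,0,0,3,0,0,0,7,0,0,6,0,0,0,7,0,0,8.5,0,0,0,7,0,0,10,0,0,0,7,0,0,10,0,0,0]'

```text
clock: 5.0
position: [0.5417, 0.2136, 0.0581]
tcp_rot: [-0.173, 0.985, -0.0, -0.003]
contact_force: [-0.6, 0.0, 0.1]
finger_gap: 0.0703
gripper_force: 0.0
```

Run:
```python
from plan import *
plan([(.5446,.215,.012,200)])
```

```text
-> (0.5446, 0.215, 0.012, 200)  shift cm [-0.35  0.03  4.61]  turn deg [ 0.  -0.3 -0.1]
```

servo_tool --moves '[7,-0.1,0,1.5,0,0,0,7,-0.2,0,3,0,0,0,7,-0.2,0,4.2,0,0,0,7,-0.2,0,4.6,0,0,0,7,-0.2,0,4.6,0,0,0]'

```text
clock: 5.5
position: [0.5455, 0.2152, 0.0142]
tcp_rot: [-0.173, 0.985, -0.0, -0.0]
contact_force: [0.2, 1.0, 0.6]
finger_gap: 0.0698
gripper_force: 0.0
```

servo_tool --moves '[5,0,0,0.2,0,0,0,4,0,0,0.2,0,0,0,3,0,0,0.2,0,0,0,3,0,0,0.2,0,0,0,3,0,0,0.2,0,0,0]'

```text
clock: 6.0
position: [0.5462, 0.2155, 0.0132]
tcp_rot: [-0.173, 0.985, -0.0, 0.001]
contact_force: [-0.8, -0.3, 5.6]
finger_gap: 0.0341
gripper_force: 59.9
```

servo_tool --moves '[3,0,0,0,0,0,0,3,0,0,0,0,0,0,3,0,0,0,0,0,0]'

```text
clock: 6.3
position: [0.5462, 0.2155, 0.0132]
tcp_rot: [-0.173, 0.985, -0.0, 0.001]
contact_force: [-0.7, -0.1, 5.1]
finger_gap: 0.034
gripper_force: 60.0
```

The gap of 34 mm and the 5 N upward force suggest the pads are gripping above the equator. I'll regrasp 3 mm deeper.

servo_tool --moves '[5,0,0,0,0,0,0,5,0,0,0,0,0,0,5,0,0,0.2,0,0,0,5,0,0,0.3,0,0,0,5,0,0,0.3,0,0,0]'

```text
clock: 6.8
position: [0.5454, 0.2153, 0.0088]
tcp_rot: [-0.173, 0.985, -0.0, -0.0]
contact_force: [-0.2, -0.6, 0.2]
finger_gap: 0.0501
gripper_force: 0.0
```

servo_tool --moves '[3,0,0,0,0,0,0,3,0,0,0,0,0,0,3,0,0,0,0,0,0,3,0,0,0,0,0,0,3,0,0,0,0,0,0]'

```text
clock: 7.3
position: [0.5458, 0.2154, 0.0094]
tcp_rot: [-0.173, 0.985, -0.0, 0.0]
contact_force: [0.4, 0.5, 2.2]
finger_gap: 0.0339
gripper_force: 59.7
```

The gap is unchanged, so the 2 mm is just pad compliance and both depths hold at the equator. I'll go back up about 3 mm for clearance over the V-block top.

servo_tool --moves '[5,0,0,0,0,0,0,5,0,0,0,0,0,0,5,0,0,-0.2,0,0,0,5,0,0,-0.3,0,0,0,5,0,0,-0.3,0,0,0]'

```text
clock: 7.8
position: [0.5458, 0.2154, 0.0125]
tcp_rot: [-0.173, 0.985, -0.0, 0.0]
contact_force: [0.3, -0.4, 0.6]
finger_gap: 0.0497
gripper_force: 0.0
```

servo_tool --moves '[3,0,0,0,0,0,0,3,0,0,0,0,0,0,3,0,0,0,0,0,0,3,0,0,0,0,0,0,3,0,0,0,0,0,0]'

```text
clock: 8.3
position: [0.5459, 0.2155, 0.0127]
tcp_rot: [-0.173, 0.985, -0.0, 0.0]
contact_force: [-1.0, 0.2, 5.2]
finger_gap: 0.0339
gripper_force: 59.8
```

servo_tool --moves '[3,0,0,-0.5,0,0,0,3,0,0,-1.5,0,0,0,3,0,0,-3.5,0,0,0,3,0,0,-6.5,0,0,0,3,0,0,-9.5,0,0,0]'

```text
clock: 8.8
position: [0.5451, 0.2152, 0.108]
tcp_rot: [-0.173, 0.985, -0.0, -0.001]
contact_force: [0.1, 0.1, -0.8]
finger_gap: 0.0341
gripper_force: 59.9
```

servo_tool --moves '[3,0,0,-2.5,0,0,0,3,0,0,-5,0,0,0,3,0,0,-7,0,0,0,3,0,0,-8,0,0,0,3,0,0,-8,0,0,0]'

```text
clock: 9.3
position: [0.5464, 0.2156, 0.1888]
tcp_rot: [-0.173, 0.985, 0.0, 0.002]
contact_force: [0.2, -0.9, -1.6]
finger_gap: 0.034
gripper_force: 59.9
```

Run:
```python
from plan import *
o=telemetry.get_obs(); print(o["clock"],o["position"],o["contact_force"],o["moment"],o["finger_gap"],np.degrees(o["q"]).round(1))
p=o["position"]
s=np.array([*p,200]); e=np.array([.5363,-.142,.16,78.4])
plan([tuple((s+(e-s)*k/4).round(4)) for k in range(1,5)])
for c in("side","top"): cv2.imwrite(f"pics/lift_{c}.png",cams.snapshot(c))
```

```text
9.3 [0.54638107 0.21560854 0.18879456] [ 0.24346666 -0.93391263 -1.55314796] [-0.01903325 -0.01936513  0.0340615 ] 0.03397083640634985 [ 14.8  18.3  88.8  -0.   72.7 -95.2]
-> (np.float64(0.5439), np.float64(0.1262), np.float64(0.1816), np.float64(169.6))  shift cm [ 3.29 -8.32  0.71]  turn deg [ 0.   0.2 30.4]
-> (np.float64(0.5413), np.float64(0.0368), np.float64(0.1744), np.float64(139.2))  shift cm [-1.36 -8.84  0.72]  turn deg [ 0.   0.  30.4]
-> (np.float64(0.5388), np.float64(-0.0526), np.float64(0.1672), np.float64(108.8))  shift cm [-5.65 -6.93  0.72]  turn deg [ 0.   0.  30.4]
-> (np.float64(0.5363), np.float64(-0.142), np.float64(0.16), np.float64(78.4))  shift cm [-8.38 -3.12  0.72]  turn deg [ 0.   0.  30.4]
```

View pics/lift_side.png

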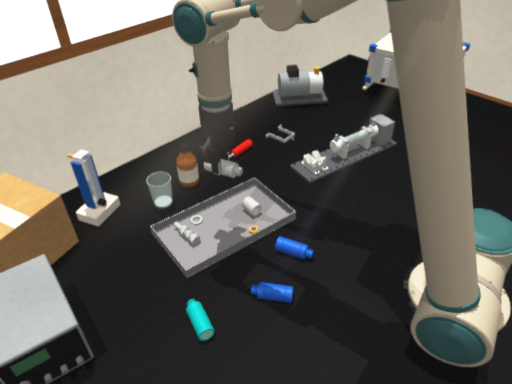

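The barrel hangs in the gripper at (223,167) with the stub to the right, and the other parts are unmoved. Next I carry it to the V-block.

servo_tool --moves '[3,0.4,-1.0,0.1,0,0,3.6,3,1.1,-2.8,0.2,0,0,10,3,1.9,-4.8,0.4,0,0,17.5,3,2.6,-6.7,0.6,0,0,24.5,3,3.3,-8.3,0.7,0,0,30.4]'

```text
clock: 9.9
position: [0.5418, 0.125, 0.1782]
tcp_rot: [0.093, 0.996, -0.001, -0.002]
contact_force: [-0.0, -0.0, -1.5]
finger_gap: 0.0342
gripper_force: 60.0
```

servo_tool --moves '[3,-0.3,-1.8,0.1,0,0,6,3,-0.6,-3.5,0.3,0,0,12,3,-0.8,-5.3,0.4,0,0,18,3,-1.1,-7.0,0.6,0,0,24,3,-1.4,-8.8,0.7,0,0,30.4]'

```text
clock: 10.4
position: [0.5395, 0.0365, 0.1714]
tcp_rot: [0.351, 0.936, -0.001, -0.002]
contact_force: [0.2, -0.6, -1.7]
finger_gap: 0.0339
gripper_force: 60.0
```

servo_tool --moves '[3,-1.1,-1.4,0.1,0,0,6,3,-2.3,-2.8,0.3,0,0,12,3,-3.4,-4.2,0.4,0,0,18,3,-4.5,-5.5,0.6,0,0,24,3,-5.6,-6.9,0.7,0,0,30.4]'

```text
clock: 10.9
position: [0.5368, -0.0522, 0.1644]
tcp_rot: [0.584, 0.812, -0.001, -0.002]
contact_force: [-0.9, 0.1, -1.0]
finger_gap: 0.0341
gripper_force: 60.0
```

servo_tool --moves '[3,-2.0,-0.7,0.2,0,0,7,3,-4.0,-1.5,0.3,0,0,14,3,-6.0,-2.2,0.5,0,0,21,3,-7.6,-2.8,0.7,0,0,27,3,-8.4,-3.1,0.7,0,0,30.4]'

```text
clock: 11.4
position: [0.5345, -0.1424, 0.1572]
tcp_rot: [0.777, 0.63, -0.001, -0.001]
contact_force: [-0.0, 1.3, -2.4]
finger_gap: 0.034
gripper_force: 60.0
```

servo_tool --moves '[3,0,0,0,0,0,0,3,0,0,0,0,0,0]'

```text
clock: 11.6
position: [0.5349, -0.1408, 0.1581]
tcp_rot: [0.775, 0.632, -0.0, -0.001]
contact_force: [0.7, 0.1, -0.9]
finger_gap: 0.0342
gripper_force: 60.0
```

Run:
```python
from plan import *
from fit import *
o=telemetry.get_obs(); p=o["position"]; yaw=2*np.degrees(np.arctan2(o["tcp_rot"][1],o["tcp_rot"][0])); print(o["clock"],p,yaw,o["contact_force"],o["moment"])
z=p[2]+.0085; ms={}
im={}
for c in("side","top"):
    im[c]=cams.snapshot(c)
    for d in cams.trace(c,"barrel")[:6]:
        v,u=np.nonzero(d["region"]); q=plane(c,(u.mean(),v.mean()),z)
        print(c,round(d["conf"],2),len(u),u.mean().round(1),v.mean().round(1),q.round(4))
        if np.hypot(*(q-p)[:2])<.05: ms[c]=d["region"]
x=np.array([p[0],p[1],np.radians(yaw+180)])
for c in im:
    for q in place(BAR,x,z):
        h=cv2.convexHull(np.array([proj(c,a) for a in q]).round().astype(np.int32)); cv2.polylines(im[c],[h],True,(0,0,255),1)
u,v=[int(k) for k in proj("side",p)]; u2,v2=[int(k) for k in proj("top",p)]
cv2.imwrite("pics/over.png",np.hstack([cv2.resize(im["side"][v-50:v+50,u-40:u+40],(400,500)),cv2.resize(im["top"][v2-50:v2+50,u2-40:u2+40],(400,500))]))
```

```text
11.6 [ 0.53493319 -0.14084376  0.1581146 ] 78.39500354264884 [ 0.66556889  0.12216263 -0.90452046] [ 0.03560277 -0.0354016  -0.04142616]
side 0.78 646 199.3 320.4 [0.2616 0.5132 0.1666]
side 0.76 527 293.3 248.5 [0.2587 0.2713 0.1666]
side 0.59 218 312.0 124.6 [ 0.5433 -0.1255  0.1666]
top 0.89 328 356.7 190.5 [ 0.5402 -0.115   0.1666]
top 0.87 477 185.5 291.4 [0.3147 0.2655 0.1666]
top 0.72 491 124.9 265.5 [0.3688 0.4035 0.1666]
top 0.65 464 235.7 269.9 [0.3625 0.1556 0.1666]
top 0.23 137 352.9 202.7 [ 0.5125 -0.1058  0.1666]
```

View pics/over.png

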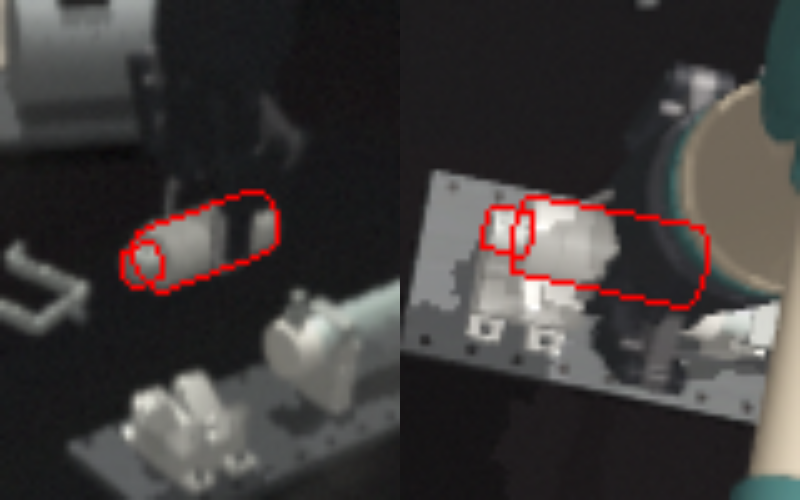

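The model outline of the barrel at the TCP matches both views (side crop (220,240), top crop (610,250)), stub away from the cell. Next I descend.

servo_tool --moves '[3,-0.1,0.1,2,0,0,0,3,-0.1,0.15,5,0,0,0,3,-0.1,0.15,7.5,0,0,0,3,-0.1,0.15,8.8,0,0,0,3,-0.1,0.15,9.2,0,0,0]'

```text
clock: 12.3
position: [0.5358, -0.1416, 0.0657]
tcp_rot: [0.775, 0.632, -0.001, -0.001]
contact_force: [0.4, 0.5, -1.4]
finger_gap: 0.0336
gripper_force: 60.0
```

servo_tool --moves '[3,0,0,0,0,0,0,3,0,0,0,0,0,0]'

```text
clock: 12.5
position: [0.5377, -0.1427, 0.0682]
tcp_rot: [0.775, 0.632, 0.0, 0.001]
contact_force: [0.5, -0.2, -1.2]
finger_gap: 0.034
gripper_force: 60.0
```

```bash
cat > st.py <<'E'
from plan import *
o=telemetry.get_obs(); yaw=2*np.degrees(np.arctan2(o["tcp_rot"][1],o["tcp_rot"][0]))
T=Ro.from_euler('z',-101.6,degrees=True).inv()
p=np.array(o["position"])
print(round(o["clock"],2),p.round(4),"yaw",yaw.round(2),"bench-axes rel guess mm",(T.apply(p-[.5363,-.142,.0515])*1000).round(2),"F bench",T.apply(o["contact_force"]).round(2),"M bench",T.apply(o["moment"]).round(2))
E
python3 - <<'E'
from st import *
im={c:cams.snapshot(c) for c in("side","top")}
u,v=[int(k) for k in proj("side",p)]; u2,v2=[int(k) for k in proj("top",p)]
cv2.imwrite("pics/low.png",np.hstack([cv2.resize(im["side"][v-40:v+40,u-30:u+30],(400,533),interpolation=cv2.INTER_CUBIC),cv2.resize(im["top"][v2-40:v2+40,u2-30:u2+30],(400,533),interpolation=cv2.INTER_CUBIC)]))
E
```

```text
12.5 [ 0.5377 -0.1427  0.0682] yaw 78.38 bench-axes rel guess mm [ 0.36  1.55 16.71] F bench [ 0.09  0.55 -1.23] M bench [-0.04 -0.03 -0.02]
```

View pics/low.png

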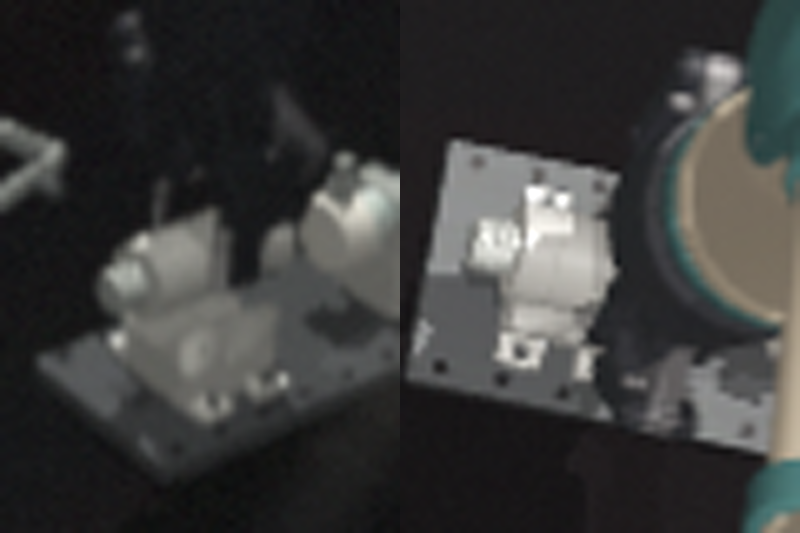

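The barrel sits over the V (side crop (160,270)), stub end outward. Next I approach slowly.

servo_tool --moves '[3,0,0,0.4,0,0,0,3,0,0,0.8,0,0,0,3,0,0,1.1,0,0,0,3,0,0,1.2,0,0,0,3,0,0,1.2,0,0,0]'

```text
clock: 13.1
position: [0.5367, -0.1425, 0.055]
tcp_rot: [0.775, 0.632, -0.0, -0.0]
contact_force: [-0.1, 0.1, -2.1]
finger_gap: 0.0338
gripper_force: 60.0
```

```bash
python3 st.py
```

```text
13.1 [ 0.5367 -0.1425  0.055 ] yaw 78.35 bench-axes rel guess mm [0.41 0.52 3.48] F bench [-0.07 -0.11 -2.13] M bench [ 0.02  0.02 -0.01]
```

servo_tool --moves '[3,0,0,0.1,0,0,0,3,0,0,0.2,0,0,0,3,0,0,0.2,0,0,0]'

```text
clock: 13.4
position: [0.5369, -0.1426, 0.0532]
tcp_rot: [0.775, 0.632, -0.0, -0.0]
contact_force: [-0.3, -0.8, -2.0]
finger_gap: 0.0342
gripper_force: 60.0
```

```bash
python3 st.py
```

```text
13.4 [ 0.5369 -0.1426  0.0532] yaw 78.35 bench-axes rel guess mm [0.43 0.69 1.7 ] F bench [ 0.84 -0.15 -2.05] M bench [ 0.02 -0.07 -0.02]
```

servo_tool --moves '[3,0,0,0.05,0,0,0,3,0,0,0.1,0,0,0,3,0,0,0.1,0,0,0]'

```text
clock: 13.7
position: [0.5372, -0.1426, 0.0524]
tcp_rot: [0.775, 0.632, 0.0, 0.0]
contact_force: [1.2, 0.5, -1.5]
finger_gap: 0.034
gripper_force: 60.0
```

```bash
python3 st.py
```

```text
13.7 [ 0.5372 -0.1426  0.0524] yaw 78.35 bench-axes rel guess mm [0.46 0.98 0.88] F bench [-0.77  1.05 -1.5 ] M bench [0.03 0.02 0.03]
```

servo_tool --moves '[3,0,0,0.05,0,0,0,3,0,0,0.1,0,0,0,3,0,0,0.1,0,0,0]'

```text
clock: 14.0
position: [0.5377, -0.1428, 0.0517]
tcp_rot: [0.775, 0.632, 0.0, 0.001]
contact_force: [1.1, 0.4, 1.5]
finger_gap: 0.0338
gripper_force: 60.1
```

```bash
python3 st.py
```

```text
14.0 [ 0.5377 -0.1428  0.0517] yaw 78.34 bench-axes rel guess mm [0.53 1.56 0.25] F bench [-0.58  1.05  1.51] M bench [ 0.27  0.07 -0.02]
```

servo_tool --moves '[3,0,0.05,0.02,0,0,0,3,0,0.1,0.05,0,0,0,3,0,0.1,0.05,0,0,0]'

```text
clock: 14.3
position: [0.5377, -0.1428, 0.0517]
tcp_rot: [0.775, 0.632, -0.0, 0.0]
contact_force: [-0.4, 0.8, 5.9]
finger_gap: 0.034
gripper_force: 60.8
```

```bash
python3 st.py
```

```text
14.3 [ 0.5377 -0.1428  0.0517] yaw 78.36 bench-axes rel guess mm [0.47 1.57 0.15] F bench [-0.69 -0.51  5.85] M bench [-0.2  -0.03 -0.09]
```

servo_tool --moves '[3,0,-0.02,0.02,0,0,0,3,0,-0.03,0.04,0,0,0,3,0,-0.03,0.04,0,0,0,3,0,-0.03,0.04,0,0,0,3,0,-0.03,0.04,0,0,0]'

```text
clock: 14.8
position: [0.5378, -0.1428, 0.0516]
tcp_rot: [0.775, 0.632, 0.0, 0.0]
contact_force: [-1.0, 0.3, 9.5]
finger_gap: 0.0338
gripper_force: 60.8
```

```bash
python3 - <<'E'
from st import *
im=cams.snapshot("side")
u,v=[int(k) for k in proj("side",p)]
i2=cams.snapshot("top");u2,v2=[int(k) for k in proj("top",p)]
z=.060
from fit import *
x=np.array([p[0],p[1],np.radians(yaw+180)])
for c,I in(("side",im),("top",i2)):
    for q in place(BAR,x,z):
        S=4; 
        h=cv2.convexHull(np.array([proj(c,a) for a in q]).round().astype(np.int32)); cv2.polylines(I,[h],True,(0,0,255),1)
    for d in cams.recognise(c,"barrel")[:4]: print(c,round(d["conf"],2),T.apply(w(c,d["position"])-[.5363,-.142,0]).round(4))
cv2.imwrite("pics/seat.png",np.hstack([cv2.resize(im[v-40:v+40,u-30:u+30],(400,533),interpolation=cv2.INTER_NEAREST),cv2.resize(i2[v2-40:v2+40,u2-30:u2+30],(400,533),interpolation=cv2.INTER_NEAREST)]))
E
python3 st.py
```

```text
14.8 [ 0.5378 -0.1428  0.0516] yaw 78.35 bench-axes rel guess mm [0.48 1.59 0.13] F bench [-0.14 -1.    9.5 ] M bench [-0.22  0.04 -0.08]
side 0.93 [-0.5522 -0.3101  0.0357]
side 0.81 [-0.3822 -0.3345  0.0306]
side 0.73 [-0.2697 -0.2532  0.0337]
side 0.63 [-0.0281 -0.0072  0.0675]
top 0.96 [-0.3738 -0.3295  0.0343]
top 0.85 [-0.2613 -0.2446  0.0281]
top 0.56 [-0.5532 -0.2997  0.0302]
top 0.54 [-0.031   0.0003  0.071 ]
15.0 [ 0.5378 -0.1428  0.0517] yaw 78.35 bench-axes rel guess mm [0.5  1.61 0.16] F bench [-0.09 -0.91  8.08] M bench [-0.28  0.   -0.04]
```

View pics/seat.png

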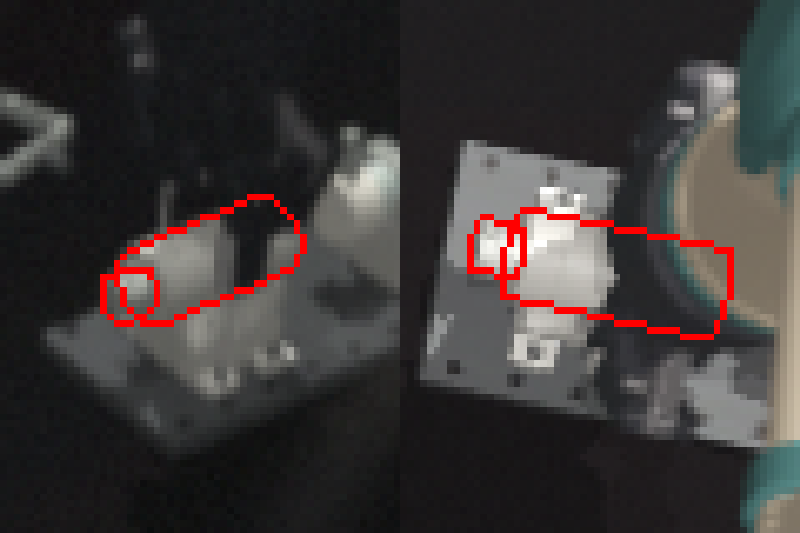

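The picture shows the barrel bedded in the V, lens end towards the cell, model outline matching to about a pixel. Forces are about 10 N down (after subtracting the weight) and about 1 N sideways, so both faces are carrying load. Handing in.

```bash
python3 -c "
from h import *
print(finish_job())"
```

```text
the job is handed in; nothing more can be done
None
```

I laid the barrel in the V-block with its lens end towards the glass cell, within about 3 mm of centre by the camera fit. I handed the job in at about 15 s, still gripping it and pressing down with roughly 10 N; no verdict came back.

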